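Wind the jeweller's press down one turn and lock it

TASK

Wind the small screw press down by pushing its hand wheel round by the upright handle, clockwise seen from above, through exactly one full turn, so that the handle ends where it now stands. Then push the lock lever on the end of the crosshead over to its far stop, away from the wheel, leaving the wheel where it is. Only push with the fingers: do not pinch the handle or the lever's knob, and leave everything else on the table as it stands.

Things in the scene. Friction and masses are not known exactly. Their poses are not given: they have to be found in the camera images.
- press: The fixed bench screw press. Origin on the table under the wheel's axis; its z is up, its own x points to the back, y to its left. Grey base plate 160 (x) by 250 (y) mm, 22 high; brass die on the bed; two steel columns at y = +-100 mm; grey crosshead bar 55 mm wide (x), from y = -190 to +125 mm, its top 165 mm above the table. The lock lever is on its -y end, the hand wheel above its middle. A platen below the crosshead goes down 8 mm a turn.
- wheel (a joint): Hand wheel angle, rad; grows clockwise seen from above (winding down), about the vertical axis through the press's origin. At 0 the handle lies towards the press's own -x; at +pi/2 towards its +y. It starts anywhere between -2.4 and 2.4 and has stops at -3.2 and 9.8. Stays where it is left; pushing the handle takes about 4 to 6 N.
- wheel_centre (a point): Centre of the aluminium hand wheel, on its axis, 197 mm above the table. Rim 182 mm outside diameter, 12 mm thick bar (top 203 mm above the table), three spokes of 12 mm bar, hub 36 mm diameter with its top at 208 mm and an 18 mm nut on it up to 216 mm.
- handle (a point): Middle of the wheel's only handle: an upright wooden grip standing on one spoke 70 mm from the axis, from 207 to 253 mm above the table; oval, 30 mm along the way it travels and 22 mm across. This point is 230 mm above the table. It does not spin on the wheel.
- handle_lead: Half shell of the wheel's grip that goes first when the wheel turns clockwise (origin at its lower end, 4 mm ahead of the grip's middle).
- handle_trail: The other half shell of the grip, on which one pushes to turn the wheel clockwise (origin at its lower end, 4 mm behind the grip's middle).
- lock_lever (a joint): Lock lever angle, rad; grows anticlockwise seen from above. At 0 (free) the lever points to the press's own -x; at 1.4 (its stop, locked) it points nearly to the press's -y, away from the wheel. Starts between 0 and 0.25. Stays where it is left; takes about 2 N at the knob.
- lever_pivot (a point): On the lock lever's vertical hinge axis, at the press's x = 0, y = -165 mm, 180 mm above the table. The lever's bar is 12 mm thick, its top 186 mm above the table.
- lever_knob (a point): Middle of the upright black knob at the end of the lock lever, 60 mm from the pivot; oval, 24 mm along its travel by 18 mm across, from the bar's middle at 180 mm up to 230 mm above the table. This point is 210 mm above the table.
- knob_lead: Half of the lever's knob that goes first when the lever is pushed to lock (origin at its lower end).
- knob_trail: Other half of the lever's knob, on the wheel's side, on which one pushes to lock (origin at its lower end).
- jar: Bystander: amber glass jar, 52 mm diameter, 75 high, left of the press; origin under its centre.
- bench_block: Bystander: steel bench block 100 by 65 by 22 mm, right of the press; origin under its centre.
- mandrel: Bystander: brass ring mandrel, a cone standing on a 70 mm foot, 150 high, behind the press to the left; origin under its centre.
- steel_disc: Bystander: round steel block 80 mm diameter, 15 high, in front of the press; origin under its centre.
- hammer: Bystander: hammer 240 mm long lying behind the press; origin under its middle.
- pliers: Bystander: pliers 140 mm long lying in front of the press; origin near the joint, on the table.
- dish: Bystander: white bowl 120 mm diameter, 30 high, to the far left; origin under its centre.

How it is judged:
On the way, in this order (a step that is already met when the one before it is completed fails the run):
1. the wheel is on its way round (handle across from where it began), pushed by its handle, lever still free (distance of handle from where it was at the start of the episode above 0.11 m and (contact force between the fingers and handle_lead above 0.3 N or contact force between the fingers and handle_trail above 0.3 N) and value of joint lock_lever below 0.5 rad), for 0.02 s.
2. the wheel has made one clockwise turn, its handle back within 14 mm of where it began, lever still free (value of joint wheel above 3.3 rad and distance of handle from where it was at the start of the episode below 0.014 m and value of joint lock_lever below 0.5 rad), for 0.3 s.
3. the lock lever is pushed over to its stop (past 1.2 rad), the wheel still one turn on (value of joint wheel above 3.3 rad and distance of handle from where it was at the start of the episode below 0.014 m and value of joint lock_lever above 1.2 rad), for 0.2 s.
At the end, for the whole second after the job is handed in: The wheel stands exactly one clockwise turn on from its start, the handle within 14 mm (about 11 degrees) of where it began and at rest; the lock lever is over at its far stop (beyond 1.2 of 1.4 rad); nothing was pinched and no bystander was moved more than 30 mm or tipped (all of step 3 and value of joint wheel below 9.2 rad and velocity of joint wheel between -0.05 and 0.05 rad/s); the robot touches nothing.
It fails at once if the wheel's handle is pinched between the fingers (contact force between the fingers and handle_lead above 3 N and contact force between the fingers and handle_trail above 3 N).
It fails at once if the lever's knob is pinched between the fingers (contact force between the fingers and knob_lead above 3 N and contact force between the fingers and knob_trail above 3 N).
It fails at once if a bystander is moved more than 30 mm, lifted or carried (distance of any of jar, bench_block, mandrel, steel_disc, hammer, pliers, dish from where it was at the start of the episode above 0.03 m).
It fails at once if a bystander is tipped over (angle between any of jar, bench_block, mandrel, steel_disc, hammer, pliers, dish's own z axis and vertical above 0.5 rad).
It also fails if it takes over 72 s, if anything falls off the work surface, if the arm or the gripper's body presses on something with over 40 N, if the wrist force passes 120 N, or if a joint passes its speed limit or range.

ROBOT

A 7-joint arm with a two-finger parallel gripper is mounted at the origin on the work surface. World frame = base frame: x ahead of the robot, y to its left, z up, the work surface at z = 0. Lengths are in m, angles in rad, forces in N, time in s.
With the tool pointing down it reaches from about 0.4 to 0.875 m from the base axis. Payload 6.5 kg.
Tool frame: the origin (TCP) lies at the very end of the fingers, on their centre line; the grasp point (between the pads) lies 19 mm behind it (grip_point_offset is the z of the grasp point in the tool frame, in m); z points along the fingers, y is the line along which they close (so a half turn about z gives the same grasp; the last joint's range is limited). The gripper opens to 85 mm and grips with 20 to 120 N. Pads are 22 mm wide; open, the fingers measure 114 mm over their backs; the gripper's body (76 mm by 85 mm) begins 54 mm behind the grasp point. The pads swing forward as they close: fully open they stand 13 mm farther back than shut.
Start: joints at [1.188, 0.536, -0.004, 1.538, 0.003, 1.067, -0.071], TCP at [0.202, -0.618, 0.231] pointing down, gripper open.
Joint ranges: [-2.7, 2.7], [-0.37, 2.16], [-1.27, 1.26], [0.24, 2.4], [-1.31, 4.45], [0.19, 1.91], [-2.76, 2.76]. Speed limits (rad/s): [2.39, 2.39, 3.14, 3.14, 3.14, 3.14, 3.14].

INTERFACE

Orientations are given as a unit quaternion [x, y, z, w].
In Python, from rig import state, snapshot, camera_model, hand_in, grip_point_offset gives the robot as it stands.
- The arm moves only by the tool arm_command, never from a script. Its argument "steps" is a list of rows, each a list of 3 entries, a list of its own where there are three numbers: the gripper's target within -1 to 1 (shut at 1, half-way at 0, fully open at -1), then the shift along the tool's x, y, z in cm, then the turn about the tool's z in degrees. A call has 1 to 5 rows; each row is the pose to reach, as a shift and turn from the pose commanded when the call began, along the tool's axes at that moment; what a row does not reach only later rows make up. A row lasts 1/10 s, in which the tool goes at most 50 mm and 8.59 degrees, less where a joint would pass 70% of its speed; a pose out of reach is approached as far as the arm can. A call with a gripper value outside its range is refused whole. The fingers move at their own pace and stop on an object; "force" is the grip in N (left out, the last holds). Time passes only in rows, so rows that repeat a pose let the fingers close. It gives the time, the measured TCP pose, the force, the opening and the grip force at its end, in the units of the state.
- state(): the state, without advancing time (a new reading comes with each control period).
- snapshot(name): name is "scene" or "top"; returns (picture, depth): 480x640x3 uint8, blue, green, red; 480x640 float32, m along the optical axis (not along the pixel's ray), 0 where there is no reading.
- camera_model(name): a dict with "fx", "fy", "cx", "cy" (pixels), "R" (3x3) and "t" (3): a world point X has camera coordinates R X + t. Camera axes: x right, y down, z forward; pixel columns grow to the right and rows downward; lengths in m; the calibration is good to about 2 mm. A picture is of the moment at which its call begins. camera_model takes no time and is no camera call.
- hand_in(): hands the job in; it is judged then, once.
The state is a dict: "t": time; "joints": joint angles; "qd": joint speeds; "tau": joint torques, N m; "ee_pos": TCP position; "orientation": TCP orientation; "ft_force": force on the tool from outside, world axes, zero at the start; "wrist_torque": the same for the moment, N m; "gripper_width": finger opening in m; "grasp_force": force on a finger pad.
Only numpy, scipy, OpenCV 4.12 (cv2) and the standard library are available. Lean on these libraries where they do the work, as an engineer would, in place of code of your own. Each camera call takes 0.05 s, during which the arm holds its last target. There are 200 camera calls.

## Working session

There is one attempt and no reset: what is moved stays moved. The work goes in short steps, Python scripts to look and compute and a tool call to move; the robot and the scene stay as the last step left them, time stands still between calls to the robot, and variables do not carry over. Pictures are saved under pics/ and viewed, at most 10 in all, crops included, and the job is handed in when it is done.

Besides the shell and the picture viewer there is one more tool, called after "Emit:" as name([rows], argument=value, ...), one row to a line, values as JSON. arm_command: Moves the arm, as the interface text tells. Its arguments: {"type":"object","properties":{"steps":{"type":"array"},"force":{"type":"number"}},"required":["steps"]}

```bash
mkdir -p pics
python3 - <<'E'
from rig import state, snapshot, camera_model, grip_point_offset
import cv2,numpy as np
s=state();print(s,grip_point_offset)
for n in("scene","top"):
    p,d=snapshot(n);cv2.imwrite(f"pics/{n}0.png",p);np.save(f"{n}_d.npy",d);print(n,camera_model(n))
E
```

```text
{'t': 0.0, 'joints': array([ 1.18780888,  0.53715045, -0.00444512,  1.5388771 ,  0.00259497,
        1.06729411, -0.07118748]), 'qd': array([-4.80302175e-04,  9.30427847e-05,  2.03294467e-04,  1.03375999e-03,
        4.58955007e-04,  1.45467997e-04, -1.24963217e-03]), 'tau': array([-9.61005608e-04, -5.83421695e+01,  1.04819588e+00, -2.59104162e+01,
        1.23168068e-02,  9.66986554e-03, -9.45942524e-08]), 'ee_pos': array([ 0.20227583, -0.61706008,  0.23042166]), 'orientation': array([ 9.87474641e-01,  1.57775447e-01, -1.94288803e-04, -8.39426015e-04]), 'ft_force': array([ 0.24942975,  0.3810844 , -0.05001847]), 'wrist_torque': array([-0.00549807, -0.00106374,  0.03100757]), 'grasp_force': 0.0, 'gripper_width': 0.08524130183233941} -0.0187
scene {'fx': 473.110187309331, 'fy': 473.110187309331, 'cx': 328.19605043323895, 'cy': 246.06906608921807, 'R': array([[ 0.28676874,  0.95789302, -0.01430561],
       [ 0.81465127, -0.25168892, -0.52249018],
       [-0.50409026,  0.13817976, -0.85252528]]), 't': array([-0.2993085 , -0.35688199,  1.56411746])}
top {'fx': 525.9600086737429, 'fy': 525.9600086737429, 'cx': 320.1354403825333, 'cy': 243.11108880081767, 'R': array([[ 2.54572835e-02, -9.99669121e-01,  3.68442387e-03],
       [-9.93209869e-01, -2.57109661e-02, -1.13459691e-01],
       [ 1.13516879e-01, -7.71030634e-04, -9.93535769e-01]]), 't': array([0.13204799, 0.61936055, 1.37335   ])}
```

View pics/scene0.png

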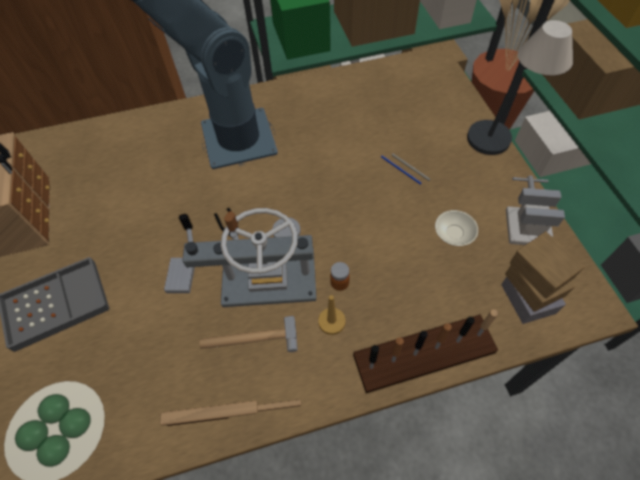

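View pics/top0.png

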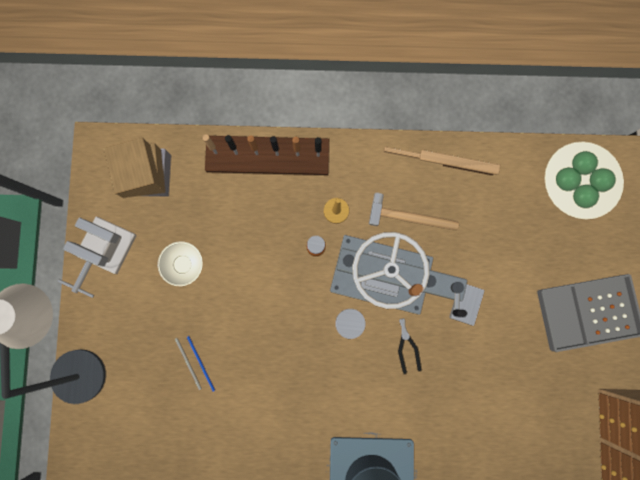

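The top view shows the hub at (392,269), the handle at (416,290), the lever pivot at (457,287) and the knob at (460,312). The arm is out of frame. Next I turn these into positions, refining with depth.

```bash
cat > h.py <<'E'
from rig import *
import cv2,numpy as np
def ray(n,u,v,z):
    m=camera_model(n);R=m["R"];c=-R.T@m["t"]
    d=R.T@np.array([(u-m["cx"])/m["fx"],(v-m["cy"])/m["fy"],1]);return c+d*(z-c[2])/d[2]
def cloud(n,d):
    m=camera_model(n);v,u=np.mgrid[:480,:640]
    P=np.stack([(u-m["cx"])/m["fx"]*d,(v-m["cy"])/m["fy"]*d,d],-1)
    return (P-m["t"])@m["R"]
def proj(n,X):
    m=camera_model(n);c=m["R"]@X+m["t"];return np.round([m["fx"]*c[0]/c[2]+m["cx"],m["fy"]*c[1]/c[2]+m["cy"]],1)
E
python3 - <<'E'
from h import *
for n,hub,ha,pv,kn in(("top",(392,269),(416,289),(457,287),(460,312)),("scene",(258,238),(231,215),(191,248),(185,218))):
    print(n,*[np.round(ray(n,*p,z),4) for p,z in((hub,.214),(ha,.253),(pv,.186),(kn,.230))])
    d=np.load(n+"_d.npy");P=cloud(n,d);img=cv2.imread(f"pics/{n}0.png")
    near=(np.hypot(*(P[...,:2]-ray(n,*hub,.2)[:2]).transpose(2,0,1))<.3)&(d>0)
    # rim circle fit
    z=P[...,2]; c0=ray(n,*hub,.2)[:2]; r=np.hypot(P[...,0]-c0[0],P[...,1]-c0[1])
    m=(abs(z-.2)<.008)&(r>.07)&(r<.1); Q=P[m][:,:2]
    A=np.c_[2*Q,np.ones(len(Q))];s=np.linalg.lstsq(A,(Q**2).sum(1),rcond=None)[0]
    print("rim",s[:2],np.sqrt(s[2]+s[:2]@s[:2]),len(Q))
    for nm,p,zz,lo,hi in(("handle",ha,.253,.222,.262),("knob",kn,.23,.205,.24)):
        c=ray(n,*p,zz)[:2]; m=(z>lo)&(z<hi)&(np.hypot(P[...,0]-c[0],P[...,1]-c[1])<.03)
        Q=P[m];print(nm,Q.mean(0).round(4),Q.min(0).round(3),Q.max(0).round(3),len(Q))
    m=(abs(z-.165)<.006)&near; Q=P[m][:,:2]; print("bar",cv2.minAreaRect(Q.astype(np.float32)*1000),len(Q))
p=cv2.imread("pics/top0.png")[225:345,320:500];q=cv2.imread("pics/scene0.png")[190:310,160:340]
cv2.imwrite("pics/c0.png",cv2.resize(np.vstack([p,q]),None,fx=2.5,fy=2.5,interpolation=2) if 0 else cv2.resize(np.hstack([p,q]),None,fx=2.2,fy=2.2,interpolation=2))
E
```

```text
top [ 0.5391 -0.0204  0.214 ] [ 0.493  -0.0692  0.253 ] [ 0.5023 -0.1787  0.186 ] [ 0.4442 -0.1737  0.23  ]
rim [ 0.53735064 -0.01993016] 0.084035065897391 1124
handle [ 0.4916 -0.0704  0.2497] [ 0.48  -0.086  0.222] [ 0.505 -0.059  0.26 ] 127
knob [ 0.4413 -0.1769  0.2256] [ 0.433 -0.191  0.206] [ 0.449 -0.166  0.234] 89
bar ((530.5098876953125, -51.5634765625), (313.8863220214844, 55.254791259765625), 77.21703338623047) 1912
scene [ 0.5464 -0.0189  0.214 ] [ 0.4922 -0.0652  0.253 ] [ 0.5082 -0.1774  0.186 ] [ 0.4511 -0.172   0.23  ]
rim [ 0.54207105 -0.01751567] 0.08383936120563187 1036
handle [ 0.4989 -0.0694  0.2433] [ 0.482 -0.083  0.222] [ 0.511 -0.056  0.256] 166
knob [ 0.4477 -0.1753  0.2219] [ 0.436 -0.187  0.205] [ 0.454 -0.164  0.232] 106
bar ((533.8743896484375, -48.82374572753906), (314.0877685546875, 57.069366455078125), 77.19332885742188) 1834
```

View pics/c0.png

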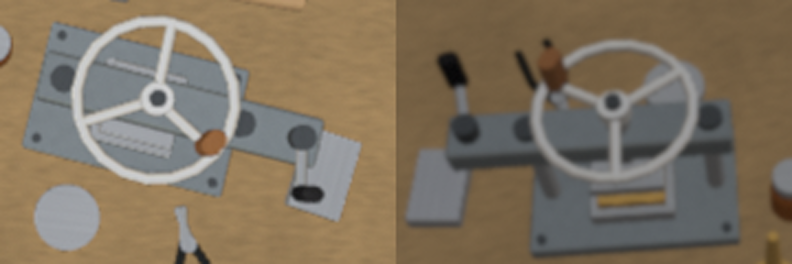

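Both cameras agree within about 5 mm. The wheel centre is about (0.540,-0.019). The handle bears -131° at r≈70 mm, so the wheel angle is about -1.08. Press yaw is -12.8°, and the lever stands at about 0.16. I lift, shut the fingers and travel to a point behind the handle, then turn the tool.

Emit:
arm_command([
  [1, [0, 0, -4], 0],
  [1, [0, 0, -8], 0],
  [1, [0, 0, -8], 0],
], force=30)

```text
t: 0.4
ee_pos: [0.2034, -0.6204, 0.3172]
orientation: [0.987, 0.158, 0.001, 0.005]
ft_force: [1.1, -0.3, 0.1]
gripper_width: 0.0438
grasp_force: 0.0
```

Emit:
arm_command([
  [1, [2.36, -1.92, 0], 0],
  [1, [4.72, -3.84, 0], 0],
  [1, [7.08, -5.76, 0], 0],
  [1, [9.44, -7.68, 0], 0],
  [1, [11.8, -9.6, 0], 0],
])

```text
t: 0.9
ee_pos: [0.2851, -0.4882, 0.3106]
orientation: [0.987, 0.158, -0.0, -0.0]
ft_force: [0.6, -0.5, -0.3]
gripper_width: 0.0001
grasp_force: 0.0
```

Emit:
arm_command([
  [1, [2.36, -1.92, 0], 0],
  [1, [4.72, -3.84, 0], 0],
  [1, [7.08, -5.76, 0], 0],
  [1, [9.44, -7.68, 0], 0],
  [1, [11.8, -9.6, 0], 0],
])

```text
t: 1.4
ee_pos: [0.3672, -0.3604, 0.3107]
orientation: [0.987, 0.158, -0.0, -0.0]
ft_force: [1.2, -0.6, -0.0]
gripper_width: 0.0003
grasp_force: 0.0
```

Emit:
arm_command([
  [1, [2.36, -1.92, 0], 0],
  [1, [4.72, -3.84, 0], 0],
  [1, [7.08, -5.76, 0], 0],
  [1, [9.44, -7.68, 0], 0],
  [1, [11.8, -9.6, 0], 0],
])

```text
t: 1.9
ee_pos: [0.4493, -0.2325, 0.3108]
orientation: [0.987, 0.158, -0.0, -0.0]
ft_force: [-0.1, -0.5, 0.6]
gripper_width: -0.0
grasp_force: 0.0
```

Emit:
arm_command([
  [1, [2.36, -1.92, 0], 0],
  [1, [4.72, -3.84, 0], 0],
  [1, [7.08, -5.76, 0], 0],
  [1, [9.44, -7.68, 0], 0],
  [1, [11.8, -9.6, 0], 0],
])

```text
t: 2.4
ee_pos: [0.5316, -0.1046, 0.3107]
orientation: [0.987, 0.158, -0.0, -0.0]
ft_force: [-0.4, -0.7, 0.2]
gripper_width: -0.0002
grasp_force: 0.0
```

Emit:
arm_command([
  [1, [0, 0, 0], -8.4],
  [1, [0, 0, 0], -16.8],
  [1, [0, 0, 0], -25.2],
  [1, [0, 0, 0], -33.6],
  [1, [0, 0, 0], -42],
])

```text
t: 2.9
ee_pos: [0.531, -0.1056, 0.3106]
orientation: [0.864, 0.504, -0.0, -0.0]
ft_force: [0.5, 1.4, -0.5]
gripper_width: 0.0002
grasp_force: 0.0
```

Emit:
arm_command([
  [1, [0, 0, 0], -8.4],
  [1, [0, 0, 0], -16.8],
  [1, [0, 0, 0], -25.2],
  [1, [0, 0, 0], -33.6],
  [1, [0, 0, 0], -42],
])

```text
t: 3.4
ee_pos: [0.531, -0.1057, 0.3106]
orientation: [0.626, 0.78, -0.0, -0.0]
ft_force: [-0.0, -0.2, 0.6]
gripper_width: -0.0005
grasp_force: 0.0
```

Emit:
arm_command([
  [1, [0, 0, 0], -8.4],
  [1, [0, 0, 0], -16.8],
  [1, [0, 0, 0], -25.2],
  [1, [0, 0, 0], -33.6],
  [1, [0, 0, 0], -42],
])

```text
t: 3.9
ee_pos: [0.531, -0.1057, 0.3107]
orientation: [0.305, 0.952, -0.0, -0.0]
ft_force: [0.2, 0.2, -0.9]
gripper_width: -0.0003
grasp_force: 0.0
```

Emit:
arm_command([
  [1, [0, 0, 0], -8.4],
  [1, [0, 0, 0], -16.8],
  [1, [0, 0, 0], -25.2],
  [1, [0, 0, 0], -33.6],
  [1, [0, 0, 0], -42],
])

```text
t: 4.4
ee_pos: [0.531, -0.1057, 0.3107]
orientation: [-0.057, 0.998, 0.0, -0.0]
ft_force: [0.9, 0.4, -0.9]
gripper_width: 0.0
grasp_force: 0.0
```

Emit:
arm_command([
  [1, [0, 0, 0], -8.4],
  [1, [0, 0, 0], -16.8],
  [1, [0, 0, 0], -25.2],
  [1, [0, 0, 0], -33.6],
  [1, [0, 0, 0], -42],
])

```text
t: 4.9
ee_pos: [0.531, -0.1058, 0.3107]
orientation: [-0.411, 0.912, 0.0, -0.0]
ft_force: [-0.3, 0.4, 0.5]
gripper_width: 0.0
grasp_force: 0.0
```

Emit:
arm_command([
  [1, [0, 0, 3], 0],
  [1, [0, 0, 6], 0],
  [1, [0, 0, 8.8], 0],
  [1, [0, 0, 8.8], 0],
])

```text
t: 5.3
ee_pos: [0.5285, -0.1058, 0.2196]
orientation: [-0.408, 0.913, 0.002, -0.003]
ft_force: [-0.5, -0.6, 0.1]
gripper_width: -0.0001
grasp_force: 0.0
```

Emit:
arm_command([
  [1, [0, 0.5, 0], 0],
  [1, [0, 1, 0], 0],
  [1, [0, 1.2, 0], 0],
  [1, [0, 1.4, 0], 0],
])

```text
t: 5.7
ee_pos: [0.5213, -0.0962, 0.2243]
orientation: [-0.408, 0.913, -0.001, 0.001]
ft_force: [0.7, -0.0, 0.3]
gripper_width: -0.0002
grasp_force: 0.0
```

Run:
```python
from h import *
s=state();print(s["joints"],s["ft_force"],s["ee_pos"])
p,d=snapshot("top");q,_=snapshot("scene")
cv2.imwrite("pics/c1.png",cv2.resize(np.hstack([p[225:345,320:500],q[150:270,160:340]]),None,fx=2.2,fy=2.2,interpolation=2))
```

```text
[ 0.82146472  0.51266684 -0.95361324  1.82452311  0.47930405  1.0533408
  2.09454134] [ 0.72922798 -0.00566989  0.3052221 ] [ 0.52127505 -0.09618435  0.22432827]
```

View pics/c1.png

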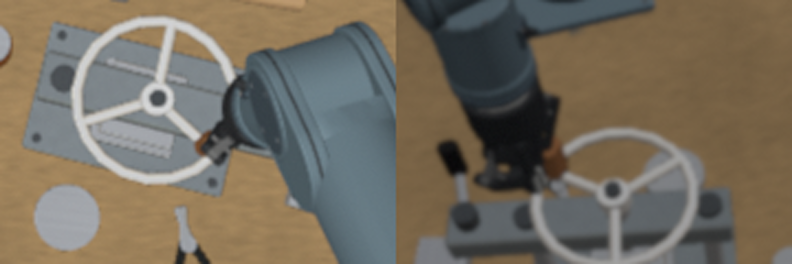

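The fingers are just behind the grip, about 37 mm behind its middle, and not touching yet. I creep on to contact.

Emit:
arm_command([
  [1, [0, 0.2, 0], 0],
  [1, [0, 0.4, 0], 0],
  [1, [0, 0.4, 0], 0],
])

```text
t: 6.1
ee_pos: [0.5178, -0.0934, 0.2233]
orientation: [-0.408, 0.913, 0.0, -0.0]
ft_force: [0.7, -0.7, -0.8]
gripper_width: 0.0001
grasp_force: 0.0
```

Emit:
arm_command([
  [1, [0, 0.2, 0], 0],
  [1, [0, 0.4, 0], 0],
  [1, [0, 0.4, 0], 0],
])

```text
t: 6.4
ee_pos: [0.5148, -0.0908, 0.2232]
orientation: [-0.408, 0.913, 0.0, -0.0]
ft_force: [0.0, -0.2, -0.3]
gripper_width: -0.0001
grasp_force: 0.0
```

Emit:
arm_command([
  [1, [0, 0.2, 0], 0],
  [1, [0, 0.4, 0], 0],
  [1, [0, 0.4, 0], 0],
])

```text
t: 6.7
ee_pos: [0.5121, -0.0891, 0.2233]
orientation: [-0.408, 0.913, -0.001, -0.0]
ft_force: [1.1, -3.2, -1.3]
gripper_width: -0.0001
grasp_force: 2.0
```

Emit:
arm_command([
  [1, [0, 0.2, 0], 0],
  [1, [0, 0.4, 0], 0],
  [1, [0, 0.4, 0], 0],
])

```text
t: 7.0
ee_pos: [0.5087, -0.0867, 0.2233]
orientation: [-0.408, 0.913, -0.001, -0.001]
ft_force: [1.6, -5.0, -0.4]
gripper_width: 0.0
grasp_force: 1.8
```

Contact comes at about 26 mm behind the grip's middle. Now I push along the arc, turning the tool with the wheel.

Emit:
arm_command([
  [1, [0.15, 0.73, 0], 7],
  [1, [0.25, 1.49, 0], 14],
  [1, [0.28, 2.25, 0], 21],
  [1, [0.25, 3.02, 0], 27],
  [1, [0.16, 3.78, 0], 33],
])

```text
t: 7.5
ee_pos: [0.479, -0.0629, 0.2232]
orientation: [-0.129, 0.992, -0.001, -0.001]
ft_force: [1.2, -5.4, 0.6]
gripper_width: -0.0004
grasp_force: 2.6
```

Emit:
arm_command([
  [1, [0.22, 0.73, 0], 6],
  [1, [0.37, 1.49, 0], 12],
  [1, [0.43, 2.25, 0], 18],
  [1, [0.42, 3.02, 0], 24],
  [1, [0.33, 3.78, 0], 30],
])

```text
t: 8.0
ee_pos: [0.4653, -0.0267, 0.2231]
orientation: [0.132, 0.991, -0.001, -0.001]
ft_force: [-1.0, -4.7, 2.4]
gripper_width: 0.0001
grasp_force: 2.6
```

Emit:
arm_command([
  [1, [0.22, 0.73, 0], 6],
  [1, [0.37, 1.49, 0], 12],
  [1, [0.43, 2.25, 0], 18],
  [1, [0.42, 3.02, 0], 24],
  [1, [0.33, 3.78, 0], 30],
])

```text
t: 8.5
ee_pos: [0.4716, 0.0112, 0.2231]
orientation: [0.384, 0.924, -0.001, -0.001]
ft_force: [-2.6, -4.2, 4.1]
gripper_width: -0.0001
grasp_force: 2.5
```

Emit:
arm_command([
  [1, [0.22, 0.73, 0], 6],
  [1, [0.37, 1.49, 0], 12],
  [1, [0.43, 2.25, 0], 18],
  [1, [0.42, 3.02, 0], 24],
  [1, [0.33, 3.78, 0], 30],
])

```text
t: 9.0
ee_pos: [0.4957, 0.0407, 0.2229]
orientation: [0.609, 0.793, -0.002, -0.001]
ft_force: [-4.2, -2.6, 3.3]
gripper_width: -0.0
grasp_force: 2.4
```

Emit:
arm_command([
  [1, [0.22, 0.73, 0], 6],
  [1, [0.37, 1.49, 0], 12],
  [1, [0.43, 2.25, 0], 18],
  [1, [0.42, 3.02, 0], 24],
  [1, [0.33, 3.78, 0], 30],
])

```text
t: 9.5
ee_pos: [0.5311, 0.0544, 0.2228]
orientation: [0.794, 0.608, -0.002, -0.002]
ft_force: [-5.3, -0.3, 3.2]
gripper_width: 0.0001
grasp_force: 2.3
```

Run:
```python
from h import *
s=state();print(s["joints"],s["ft_force"],s["ee_pos"],s["orientation"])
p,d=snapshot("top");q,_=snapshot("scene")
cv2.imwrite("pics/c2.png",cv2.resize(np.hstack([p[225:345,320:500],q[150:270,160:340]]),None,fx=2.2,fy=2.2,interpolation=2))
```

```text
[ 0.17727845  0.39091678 -0.45699161  1.83012485  0.20334168  0.97172088
 -0.6285467 ] [-5.33804604 -0.33152435  3.17775439] [0.53105562 0.05439471 0.22277125] [ 0.79359383  0.60844299 -0.00188582 -0.00155492]
```

View pics/c2.png

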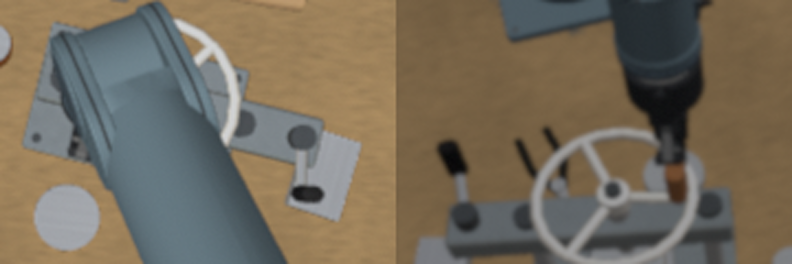

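The handle follows the fingers in clean face contact. I continue for another 60°, then regrip.

Emit:
arm_command([
  [1, [0.22, 0.73, 0], 6],
  [1, [0.37, 1.49, 0], 12],
  [1, [0.43, 2.25, 0], 18],
  [1, [0.42, 3.02, 0], 24],
  [1, [0.33, 3.78, 0], 30],
])

```text
t: 10.1
ee_pos: [0.5687, 0.0488, 0.2227]
orientation: [0.923, 0.384, -0.001, -0.002]
ft_force: [-4.9, 2.3, 1.0]
gripper_width: 0.0003
grasp_force: 2.4
```

Emit:
arm_command([
  [1, [0.22, 0.73, 0], 6],
  [1, [0.37, 1.49, 0], 12],
  [1, [0.43, 2.25, 0], 18],
  [1, [0.42, 3.02, 0], 24],
  [1, [0.33, 3.78, 0], 30],
])

```text
t: 10.6
ee_pos: [0.5984, 0.0255, 0.2228]
orientation: [0.991, 0.132, -0.001, -0.002]
ft_force: [-3.4, 4.7, 0.3]
gripper_width: -0.0002
grasp_force: 2.4
```

Run:
```python
from h import *
s=state();print(s["joints"],s["ft_force"],s["ee_pos"],s["orientation"])
```

```text
[ 0.03968098  0.46966171 -0.21032262  1.67588903  0.10729132  1.00953378
 -1.51118093] [-3.42311022  4.6648538   0.2513889 ] [0.59842286 0.02554947 0.22280605] [ 0.9911998   0.13235671 -0.00100433 -0.00190847]
```

Emit:
arm_command([
  [1, [0, -0.8, 0], 0],
  [1, [0, -1.5, 0], 0],
])

```text
t: 10.8
ee_pos: [0.5953, 0.0383, 0.2232]
orientation: [0.991, 0.134, -0.0, -0.0]
ft_force: [-0.3, 0.3, 0.6]
gripper_width: -0.0001
grasp_force: 0.0
```

Emit:
arm_command([
  [1, [0, 0, 0], -7.2],
  [1, [0, 0, 0], -14.4],
  [1, [0, 0, 0], -21.6],
  [1, [0, 0, 0], -28.8],
  [1, [0, 0, 0], -36],
])

```text
t: 11.3
ee_pos: [0.5953, 0.0385, 0.2235]
orientation: [0.9, 0.436, 0.0, -0.0]
ft_force: [1.0, -0.4, 0.4]
gripper_width: 0.0001
grasp_force: 0.0
```

Emit:
arm_command([
  [1, [0, 0, 0], -7.2],
  [1, [0, 0, 0], -14.4],
  [1, [0, 0, 0], -21.6],
  [1, [0, 0, 0], -28.8],
  [1, [0, 0, 0], -36],
])

```text
t: 11.8
ee_pos: [0.5953, 0.0384, 0.2235]
orientation: [0.721, 0.693, 0.0, -0.0]
ft_force: [0.0, -0.4, 0.4]
gripper_width: -0.0001
grasp_force: 0.0
```

Emit:
arm_command([
  [1, [0, 0, 0], -7.2],
  [1, [0, 0, 0], -14.4],
  [1, [0, 0, 0], -21.6],
  [1, [0, 0, 0], -28.8],
  [1, [0, 0, 0], -36],
])

```text
t: 12.3
ee_pos: [0.5954, 0.0384, 0.2236]
orientation: [0.472, 0.882, 0.0, 0.0]
ft_force: [-0.2, -0.1, -0.8]
gripper_width: -0.0
grasp_force: 0.0
```

Emit:
arm_command([
  [1, [0, 0, 0], -7.2],
  [1, [0, 0, 0], -14.4],
  [1, [0, 0, 0], -21.6],
  [1, [0, 0, 0], -28.8],
  [1, [0, 0, 0], -36],
])

```text
t: 12.8
ee_pos: [0.5954, 0.0383, 0.2236]
orientation: [0.176, 0.984, 0.0, 0.0]
ft_force: [0.1, 0.6, -0.4]
gripper_width: -0.0001
grasp_force: 0.0
```

Emit:
arm_command([
  [1, [0, 0, 0], -7.2],
  [1, [0, 0, 0], -14.4],
  [1, [0, 0, 0], -21.6],
  [1, [0, 0, 0], -28.8],
  [1, [0, 0, 0], -36],
])

```text
t: 13.3
ee_pos: [0.5954, 0.0383, 0.2236]
orientation: [-0.137, 0.991, 0.0, 0.0]
ft_force: [-0.5, 0.2, 0.8]
gripper_width: -0.0001
grasp_force: 0.0
```

Run:
```python
from h import *
s=state();print(s["joints"],s["ft_force"],s["ee_pos"],s["orientation"])
n="top";p,d=snapshot(n);q,dq=snapshot("scene")
for n,D in(("top",d),("scene",dq)):
    P=cloud(n,D);img=p if n=="top" else q
    hsv=cv2.cvtColor(img,cv2.COLOR_BGR2HSV);z=P[...,2];r=np.hypot(P[...,0]-.5397,P[...,1]+.0187)
    m=(z>.222)&(z<.262)&(r>.04)&(r<.1)&(hsv[...,0]<20)&(hsv[...,1]>80);print(n,m.sum(),P[m].mean(0))
cv2.imwrite("pics/c3.png",cv2.resize(np.hstack([p[225:345,320:500],q[150:270,160:340]]),None,fx=2.2,fy=2.2,interpolation=2))
```

```text
[ 0.48718694  0.62062005 -0.90453543  1.65552579  0.53020929  1.12895004
  1.28450879] [-0.4965853   0.18561527  0.84334007] [0.59542365 0.03825228 0.22364411] [-1.36692935e-01  9.90613403e-01  7.60976574e-05  3.48427428e-04]
top 0 [nan nan nan]
scene 163 [ 0.6132546  -0.00189168  0.2442149 ]<stdin>:7: RuntimeWarning: Mean of empty slice.
  ret = um.true_divide(
```

View pics/c3.png

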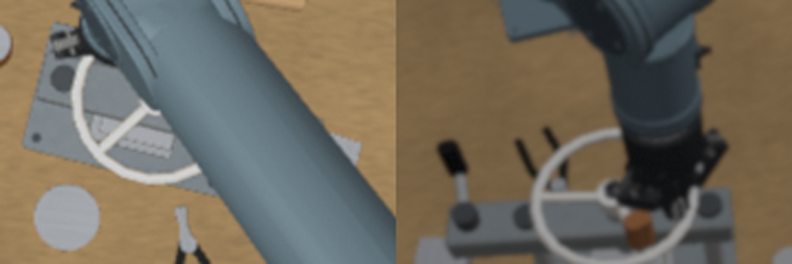

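The handle now stands at about 14°, with roughly 145° to go. I re-engage with the other finger's back and push 120°.

Emit:
arm_command([
  [1, [0, -0.5, 0], 0],
  [1, [0, -1, 0], 0],
  [1, [0, -1.3, 0], 0],
  [1, [0, -1.5, 0], 0],
])

```text
t: 13.8
ee_pos: [0.5995, 0.0237, 0.2234]
orientation: [-0.132, 0.991, 0.001, 0.0]
ft_force: [-0.5, 4.7, -1.1]
gripper_width: 0.0004
grasp_force: 2.2
```

Emit:
arm_command([
  [1, [-0.22, -0.73, 0], 6],
  [1, [-0.37, -1.49, 0], 12],
  [1, [-0.43, -2.25, 0], 18],
  [1, [-0.42, -3.02, 0], 24],
  [1, [-0.33, -3.78, 0], 30],
])

```text
t: 14.3
ee_pos: [0.6131, -0.011, 0.2234]
orientation: [0.131, 0.991, 0.001, 0.0]
ft_force: [0.9, 4.3, -1.6]
gripper_width: -0.0001
grasp_force: 2.5
```

Emit:
arm_command([
  [1, [-0.22, -0.73, 0], 6],
  [1, [-0.37, -1.49, 0], 12],
  [1, [-0.43, -2.25, 0], 18],
  [1, [-0.42, -3.02, 0], 24],
  [1, [-0.33, -3.78, 0], 30],
])

```text
t: 14.8
ee_pos: [0.6074, -0.0492, 0.2235]
orientation: [0.383, 0.924, 0.001, 0.001]
ft_force: [3.8, 3.1, -3.7]
gripper_width: -0.0
grasp_force: 2.5
```

Emit:
arm_command([
  [1, [-0.22, -0.73, 0], 6],
  [1, [-0.37, -1.49, 0], 12],
  [1, [-0.43, -2.25, 0], 18],
  [1, [-0.42, -3.02, 0], 24],
  [1, [-0.33, -3.78, 0], 30],
])

```text
t: 15.3
ee_pos: [0.5833, -0.0795, 0.2235]
orientation: [0.609, 0.793, 0.001, 0.001]
ft_force: [5.6, 1.1, -4.5]
gripper_width: -0.0002
grasp_force: 2.5
```

Emit:
arm_command([
  [1, [-0.22, -0.73, 0], 6],
  [1, [-0.37, -1.49, 0], 12],
  [1, [-0.43, -2.25, 0], 18],
  [1, [-0.42, -3.02, 0], 24],
  [1, [-0.33, -3.78, 0], 30],
])

```text
t: 15.8
ee_pos: [0.5474, -0.0937, 0.2235]
orientation: [0.794, 0.608, 0.001, 0.001]
ft_force: [4.9, -2.0, -5.0]
gripper_width: 0.0001
grasp_force: 2.5
```

```bash
cat >> h.py <<'E'
def handle():
    "grip colour blob: start vs now, per camera"
    for n in("scene","top"):
        im,D=snapshot(n)
        for tag,i,d in(("start",cv2.imread(f"pics/{n}0.png"),np.load(n+"_d.npy")),("now",im,D)):
            P=cloud(n,d);hsv=cv2.cvtColor(i,cv2.COLOR_BGR2HSV);z=P[...,2];r=np.hypot(P[...,0]-.5397,P[...,1]+.0187)
            m=(z>.222)&(z<.262)&(r>.04)&(r<.1)&(hsv[...,0]<20)&(hsv[...,1]>80);c=P[m].mean(0) if m.sum() else [np.nan]*3
            print(n,tag,m.sum(),np.round(c,4),"ang",np.degrees(np.arctan2(c[1]+.0187,c[0]-.5397)).round(1))
        cv2.imwrite(f"pics/{n}_last.png",im)
E
python3 -c "
from h import *
handle();s=state();print(s['joints'],s['ee_pos'])"
```

```text
scene start 159 [ 0.499  -0.0696  0.2437] ang -128.6
scene now 28 [ 0.5277 -0.0766  0.2367] ang -101.7
top start 115 [ 0.4919 -0.0695  0.2494] ang -133.3
top now 27 [ 0.5154 -0.077   0.2385] ang -112.6
[ 0.42751887  0.4185408  -0.43768731  1.78425293  0.20993424  0.98381027
 -0.35498701] [ 0.54623068 -0.09338531  0.22356623]
```

Emit:
arm_command([
  [1, [-0.22, -0.73, 0], 6],
  [1, [-0.37, -1.49, 0], 12],
  [1, [-0.43, -2.25, 0], 18],
  [1, [-0.43, -2.6, 0], 21],
  [1, [-0.43, -2.9, 0], 23],
])

```text
t: 16.4
ee_pos: [0.518, -0.0906, 0.2237]
orientation: [0.898, 0.44, 0.0, 0.001]
ft_force: [3.3, -4.4, -0.9]
gripper_width: 0.0
grasp_force: 2.4
```

Emit:
arm_command([
  [1, [0, 1, 0], 0],
  [1, [0, 2, 0], 0],
  [1, [0, 4, 0], 0],
  [1, [0, 4, -4], 0],
  [1, [0, 4, -8], 0],
])

```text
t: 16.9
ee_pos: [0.5489, -0.1143, 0.303]
orientation: [0.898, 0.44, -0.001, -0.001]
ft_force: [0.3, -0.4, 0.7]
gripper_width: -0.0002
grasp_force: 0.0
```

Emit:
arm_command([
  [1, [0, 4, 0], 0],
  [1, [0, 8, 0], 0],
  [1, [0, 8, 0], 0],
])

```text
t: 17.2
ee_pos: [0.6147, -0.1675, 0.3023]
orientation: [0.899, 0.438, 0.0, 0.001]
ft_force: [1.1, -0.2, 0.6]
gripper_width: -0.0003
grasp_force: 0.0
```

```bash
python3 -c "
from h import *
handle();s=state();print(s['joints'],s['ee_pos'],s['orientation'])
p=cv2.imread('pics/top_last.png');q=cv2.imread('pics/scene_last.png')
cv2.imwrite('pics/c4.png',cv2.resize(np.hstack([p[225:345,320:500],q[150:270,160:340]]),None,fx=2.2,fy=2.2,interpolation=2))"
```

```text
scene start 159 [ 0.499  -0.0696  0.2437] ang -128.6
scene now 155 [ 0.5012 -0.0712  0.2442] ang -126.3
top start 115 [ 0.4919 -0.0695  0.2494] ang -133.3
top now 118 [ 0.4938 -0.0711  0.2491] ang -131.2
[ 0.42068854  0.47072116 -0.33127397  1.486702    0.15736784  1.21187279
 -0.59291316] [ 0.61246403 -0.16351736  0.30232885] [ 8.98145299e-01  4.39698086e-01 -3.53762983e-04 -7.00148096e-04]
```

View pics/c4.png

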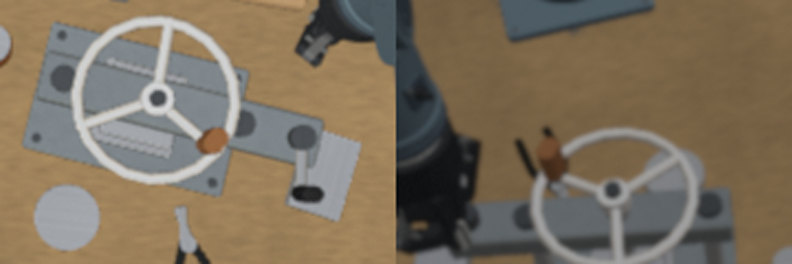

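The handle is back within about 3 mm of its start (2° short), well inside tolerance. Next is the lever: I move to the wheel's side of the knob, still high, and turn the tool so that +y faces the travel.

Emit:
arm_command([
  [1, [-1.6, -2.95, 0], 0],
  [1, [-3.2, -5.9, 0], 0],
  [1, [-4.8, -8.85, 0], 0],
  [1, [-6.4, -11.8, 0], 0],
  [1, [-8, -14.8, 0], 0],
])

```text
t: 17.8
ee_pos: [0.4443, -0.1342, 0.3032]
orientation: [0.898, 0.441, -0.0, -0.0]
ft_force: [-0.1, -0.4, 0.9]
gripper_width: -0.0
grasp_force: 0.0
```

Emit:
arm_command([
  [1, [0, 0, 0], 8],
  [1, [0, 0, 0], 16],
  [1, [0, 0, 0], 24],
  [1, [0, 0, 0], 32],
  [1, [0, 0, 0], 40],
])

```text
t: 18.3
ee_pos: [0.4456, -0.1344, 0.3034]
orientation: [0.995, 0.104, -0.0, -0.0]
ft_force: [0.1, 0.0, 0.4]
gripper_width: -0.0003
grasp_force: 0.0
```

Emit:
arm_command([
  [1, [0, 0, 0], 8],
  [1, [0, 0, 0], 16],
  [1, [0, 0, 0], 16],
  [1, [0, 0, 0], 16],
])

```text
t: 18.7
ee_pos: [0.4458, -0.1347, 0.3034]
orientation: [1.0, -0.031, -0.0, -0.0]
ft_force: [0.7, 0.5, -0.4]
gripper_width: -0.0003
grasp_force: 0.0
```

Emit:
arm_command([
  [1, [0, 0, 3], 0],
  [1, [0, 0, 6], 0],
  [1, [0, 0, 8.5], 0],
  [1, [0, 0, 9.6], 0],
  [1, [0, 0, 9.6], 0],
])

```text
t: 19.2
ee_pos: [0.4451, -0.1348, 0.2063]
orientation: [0.999, -0.032, -0.001, -0.0]
ft_force: [-0.0, 0.1, 0.8]
gripper_width: 0.0001
grasp_force: 0.0
```

Emit:
arm_command([
  [1, [0, 0.5, 0], 0],
  [1, [0, 1, 0], 0],
  [1, [0, 1.3, 0], 0],
  [1, [0, 1.6, 0], 0],
  [1, [0, 1.6, 0], 0],
])

```text
t: 19.7
ee_pos: [0.445, -0.1518, 0.2076]
orientation: [0.999, -0.034, 0.0, 0.0]
ft_force: [0.4, -0.6, 0.1]
gripper_width: 0.0002
grasp_force: 0.0
```

Emit:
arm_command([
  [1, [0, 0.2, 0], 0],
  [1, [0, 0.4, 0], 0],
  [1, [0, 0.4, 0], 0],
])

```text
t: 20.0
ee_pos: [0.4446, -0.1549, 0.2073]
orientation: [0.999, -0.033, -0.0, -0.0]
ft_force: [-0.6, 1.9, 1.5]
gripper_width: 0.0002
grasp_force: 0.6
```

Emit:
arm_command([
  [1, [-0.19, 0.64, 0], -6],
  [1, [-0.31, 1.29, 0], -12],
  [1, [-0.36, 1.96, 0], -18],
  [1, [-0.34, 2.62, 0], -24],
  [1, [-0.25, 3.28, 0], -30],
])

```text
t: 20.5
ee_pos: [0.4396, -0.1874, 0.2072]
orientation: [0.974, 0.229, -0.0, -0.0]
ft_force: [-0.8, 1.9, 2.1]
gripper_width: 0.0
grasp_force: 1.3
```

Emit:
arm_command([
  [1, [-0.19, 0.64, 0], -6],
  [1, [-0.31, 1.29, 0], -12],
  [1, [-0.36, 1.96, 0], -18],
  [1, [-0.34, 2.62, 0], -24],
  [1, [-0.25, 3.28, 0], -30],
])

```text
t: 21.0
ee_pos: [0.4518, -0.2181, 0.2072]
orientation: [0.881, 0.473, -0.0, -0.001]
ft_force: [-1.5, 2.7, 1.0]
gripper_width: -0.0001
grasp_force: 1.2
```

Emit:
arm_command([
  [1, [-0.1, 0.32, 0], -3],
  [1, [-0.19, 0.64, 0], -6],
  [1, [-0.25, 0.9, 0], -8],
  [1, [-0.25, 0.9, 0], -8],
])

```text
t: 21.4
ee_pos: [0.4565, -0.2242, 0.2068]
orientation: [0.847, 0.532, -0.001, -0.002]
ft_force: [-5.9, 3.8, 6.3]
gripper_width: -0.0001
grasp_force: 3.7
```

The force rose to about 8 N, so the lever is at its stop. I back off, lift and check.

Emit:
arm_command([
  [1, [0, -1, 0], 0],
  [1, [0, -3, 0], 0],
  [1, [0, -3, -4], 0],
  [1, [0, -3, -8], 0],
  [1, [0, -3, -12], 0],
])

```text
t: 21.9
ee_pos: [0.4305, -0.2121, 0.3286]
orientation: [0.847, 0.531, -0.0, 0.0]
ft_force: [1.6, -0.5, -0.1]
gripper_width: 0.0001
grasp_force: 0.0
```

Emit:
arm_command([
  [1, [0, -4, 0], 0],
  [1, [0, -8, 0], 0],
  [1, [0, -12, 0], 0],
  [1, [0, -12, 0], 0],
  [1, [0, -12, 0], 0],
])

```text
t: 22.4
ee_pos: [0.323, -0.1602, 0.3276]
orientation: [0.847, 0.531, -0.0, 0.001]
ft_force: [0.3, 0.3, 0.2]
gripper_width: 0.0001
grasp_force: 0.0
```

```bash
python3 -c "
from h import *
handle();s=state();print(s['ee_pos'],s['ft_force'],np.abs(s['qd']).max())
p=cv2.imread('pics/top_last.png');q=cv2.imread('pics/scene_last.png')
a=np.array([.503,-.1796,.186])
for n in('top','scene'):
  for L in(.16,1.2,1.4):
    h=np.radians(167.2)+L;print(n,L,proj(n,np.array([.5055+.06*np.cos(h),-.179+.06*np.sin(h),.23])))
cv2.imwrite('pics/c5.png',cv2.resize(np.hstack([p[225:345,320:500],q[150:270,160:340]]),None,fx=2.2,fy=2.2,interpolation=2))"
```

```text
scene start 159 [ 0.499  -0.0696  0.2437] ang -128.6
scene now 156 [ 0.5011 -0.0711  0.2437] ang -126.3
top start 115 [ 0.4919 -0.0695  0.2494] ang -133.3
top now 118 [ 0.4937 -0.0711  0.2488] ang -131.3
[ 0.32406634 -0.16038969  0.32752292] [-0.80458871  0.18823339 -0.95697548] 0.01980748222850369
top 0.16 [460.6 311.4]
top 1.2 [484.1 300.4]
top 1.4 [486.5 295.8]
scene 0.16 [183.4 216.5]
scene 1.2 [161.8 231. ]
scene 1.4 [159.8 235.2]
```

View pics/c5.png

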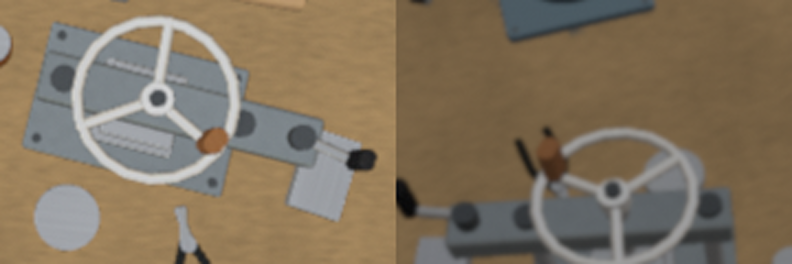

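The wheel is unchanged and the knob sits near top pixel (484,298), which fits 1.3–1.4 rad. I check numerically before handing in.

```bash
python3 -c "
from h import *
for n,dx in(('top',0),('scene',.005)):
  im,D=snapshot(n);pv=np.array([.502+dx,-.179])
  for t,d in(('start',np.load(n+'_d.npy')),('now',D)):
    P=cloud(n,d);z=P[...,2];m=(z>.21)&(z<.24)&(abs(np.hypot(P[...,0]-pv[0],P[...,1]-pv[1])-.06)<.022)&(P[...,1]<-.14)
    c=P[m].mean(0);a=np.degrees(np.arctan2(c[1]-pv[1],c[0]-pv[0]))%360;print(n,t,m.sum(),c.round(4),'lever',np.radians(a-167.2).round(2))
"
```

```text
top start 85 [ 0.4412 -0.1773  0.2265] lever 0.2
top now 91 [ 0.4785 -0.2338  0.2262] lever 1.39
scene start 92 [ 0.4472 -0.1755  0.2241] lever 0.17
scene now 97 [ 0.484  -0.2323  0.2239] lever 1.39
```

```bash
python3 -c "
from rig import *
print(hand_in())"
```

```text
the job is handed in; nothing more can be done
None
```

I pushed the wheel one full clockwise turn, leaving the handle about 3 mm from where it began, then pushed the lock lever to its far stop (about 1.39 rad measured), and handed the job in at about 22.5 s; no verdict came back.

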